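# Press the test platen home over the guide rod of a board test jig

## Task

Take the red press platen by its black lug, lower it over the tall guide rod of the board test jig with its foot over the socket, and push it down, level all the way, until the brass contact pad is fully pressed in and the foot sits flush on the socket rim; then let go. The rod leans a little out of true, so find its tip by feel and ease the platen sideways as it slides down: never load the jig with more than about 30 N, keep the platen level, and leave everything else on the bench where it is.

Things in the scene. Friction and masses are not known exactly. Their poses are not given: they have to be found in the camera images.
- jig: Fixed test jig: aluminium base 245 x 190 x 14 mm with a dark green computer board (170 x 170 mm), a black socket and a steel guide rod. Origin on the underside, straight below the socket's centre; z up, x points from the socket to the guide rod, 90 mm away. Parts on the board stay below 36 mm above the bench, those between socket and rod below 28 mm.
- socket (a point): Centre of the socket at the height of its rim's top face, 30 mm above the bench. The rim is a rigid black frame 44 x 44 mm round a 24 mm opening. Axes as the jig's.
- rod_foot (a point): Guide rod's foot: centre of the top of its dark collar (26 mm wide), 26 mm above the bench. The rigid steel rod is 12 mm thick and rises 144 mm above this point; its top 14 mm taper to 5 mm. It leans 0.05 rad about this point, in a direction that differs each time and is not measured: the tip is 7 mm off to one side, less in proportion lower down. Axes are the jig's, not the rod's.
- contact_pad (a joint): How far the brass contact pad (22 mm square, in the socket's opening) is pressed in, in m: 0 is 10 mm proud of the rim, 0.010 flush with it (stop at 0.0105). It slides stiffly, taking about 9 N, has no spring and stays where pushed; the platen's own weight does not move it.
- platen_lug (a point): Centre of the black grip lug of the loose press platen (0.4-0.6 kg; red bar 121 x 44 x 16 mm, brass weight behind the lug). Lug: 40 mm long (platen x), 20 mm thick (platen y: pinch it so), 46 mm high, its top 23 mm above this point, the bar's top 23 mm below. Undersides of foot and bushing are 54 mm below. x points from lug to bore, z up. The platen balances about at the lug.
- platen_bore (a point): Centre of the lower mouth of the platen's bore: a vertical 15 mm through hole in an aluminium bushing 34 x 34 mm and 36 mm high, 90 mm from the lug along the platen's x. Axes as the platen's.
- platen_foot (a point): Centre of the underside of the platen's dark foot (40 x 40 mm, 15 mm high), straight below the lug, level with the bore's lower mouth. Axes as the platen's. When it is flush on the socket rim, the bushing hangs 4 mm clear of the rod's collar. A moderate grip on the lug (about 60 N) holds the platen; a very hard one makes it chatter on the rod.
- rest_mat: Fixed blue mat 240 x 190 x 6 mm on which the platen lies at the start. Origin on its underside, in the centre.
- memory_stick: Loose red memory stick, 133 x 30 x 7 mm, lying on the mat beside the platen; leave it. Origin at its underside's centre.
- screwdriver: Loose screwdriver, 190 mm long, lying at the far side of the bench; leave it.
- heat_sink: Loose heat sink, 90 x 90 x 45 mm, copper and aluminium, at the far side of the bench; leave it. Origin at its underside's centre.
- paste_jar: Loose small jar, 44 mm across and 50 mm high, at the far side of the bench; leave it. Origin at its underside's centre.
- case_fan: Loose case fan, 92 x 92 x 25 mm, at the far side of the bench; leave it. Origin at its underside's centre.

How it is judged:
By the outcome, as a careful person would: the job done as asked, in the order asked, and still so for the second after the job is handed in, with the robot touching nothing.
It also fails if it takes over 72 s, if anything falls off the work surface, if the arm or the gripper's body presses on something with over 40 N, if the wrist force passes 120 N, or if a joint passes its speed limit or range.

## Robot

A 6-joint arm with a two-finger parallel gripper is mounted at the origin on the work surface. World frame = base frame: x ahead of the robot, y to its left, z up, the work surface at z = 0. Lengths are in m, angles in degrees, forces in N, time in s.
With the tool pointing down it reaches from about 0.3 to 0.95 m from the base axis. Payload 3.1 kg.
Tool frame: the origin (TCP) lies at the very end of the fingers, on their centre line; the grasp point (between the pads) lies 19 mm behind it; z points along the fingers, y is the line along which they close (so a half turn about z gives the same grasp; the last joint's range is limited). The gripper opens to 85 mm and grips with 20 to 120 N. Pads are 22 mm wide; open, the fingers measure 114 mm over their backs; the gripper's body (76 mm by 85 mm) begins 54 mm behind the grasp point. The pads swing forward as they close: fully open they stand 13 mm farther back than shut.
Start: joints at [-76.473, 17.653, 93.61, -0, 68.738, -3.994], TCP at [0.188, -0.596, 0.231] pointing down, gripper open.
Joint ranges: [-175.34, 175.34], [-45.06, 112.39], [2.9, 150.54], [-68.45, 248.45], [3.09, 151.38], [-168.51, 168.51]. Speed limits (degrees/s): [159.86, 159.86, 180, 180, 180, 180].

## Interface

Orientations are given as a 3x3 rotation matrix whose columns are the frame's x, y, z axes.
In Python, from bench import robot, optics, job gives the robot as it stands. The module is installed in compiled form; this text tells all that it offers.
- The arm moves only by the tool play_rows, never from a script. Its argument "rows" is a list of rows, each a list of 3 entries, a list of its own where there are three numbers: the shift along the tool's x, y, z in m, then the turn, a rotation vector about the tool's x, y, z in rad, then the opening, from 0 (shut) to 1 (fully open). A call has 1 to 12 rows; each row shifts and turns the commanded pose from where the row before left it, along the tool's axes as they then stand; what a row does not reach is not made up. A row lasts 1/8 s, in which the tool goes at most 62.5 mm and 10.7 degrees, less where a joint would pass 70% of its speed; a pose out of reach is approached as far as the arm can. A call is refused whole if a number of a shift passes 0.0625 or a number of a turn 0.188, either way. A call with a gripper value outside its range is refused whole. The fingers move at their own pace and stop on an object; "squeeze" is the grip in N (left out, the last holds). Time passes only in rows, so rows that do not move let the fingers close. It gives the time, the measured TCP pose, the force, the opening and the grip force at its end, in the units of the state.
- robot.sense(): the state, without advancing time (a new reading comes with each control period).
- optics.grab_frame(name): name is "scene" or "top"; returns the picture (384x512x3 uint8, red, green, blue); there is no depth.
- optics.calibration(name): a dict with "K" (3x3 intrinsics, pixels), "T" (4x4, takes a point from camera to world coordinates). Camera axes: x right, y down, z forward; pixel columns grow to the right and rows downward; lengths in m; the calibration is good to about 2 mm. A picture is of the moment at which its call begins. calibration takes no time and is no camera call.
- job.hand_in(): hands the job in; it is judged then, once.
The state is a dict: "time": time; "qpos": joint angles; "dq": joint speeds; "joint_efforts": joint torques, N m; "tool_pos": TCP position; "orientation": TCP orientation; "wrist_force": force on the tool from outside, world axes, zero at the start; "torque": the same for the moment, N m; "width": finger opening in m; "grip_force": force on a finger pad.
Only numpy, scipy, OpenCV 4.12 (cv2) and the standard library are available. Lean on these libraries where they do the work, as an engineer would, in place of code of your own. Each camera call takes 0.05 s, during which the arm holds its last target. There are 200 camera calls.

## Working session

There is one attempt and no reset: what is moved stays moved. The work goes in short steps, Python scripts to look and compute and a tool call to move; the robot and the scene stay as the last step left them, time stands still between calls to the robot, and variables do not carry over. Pictures are saved under pics/ and viewed, at most 10 in all, crops included, and the job is handed in when it is done.

Besides the shell and the picture viewer there is one more tool, called after "Request:" in YAML: its name, and indented under it one key for each argument. play_rows: Moves the arm, as the interface text tells. Its arguments: {"type":"object","properties":{"rows":{"type":"array","items":{"type":"array"}},"squeeze":{"type":"number"}},"required":["rows"]}

```bash
mkdir -p pics; python3 - <<'E'
from bench import robot, optics, job
import cv2, numpy as np
s=robot.sense(); print({k:np.round(v,3).tolist() for k,v in s.items()})
for n in("scene","top"):
    f=optics.grab_frame(n); cv2.imwrite(f"pics/{n}0.png",cv2.cvtColor(cv2.resize(f,None,fx=1.5,fy=1.5),cv2.COLOR_RGB2BGR)); np.save(f"pics/{n}0.npy",f)
    c=optics.calibration(n); print(n,np.round(c["K"],1).tolist(),np.round(c["T"],3).tolist())
E
```

```text
{'time': 0.0, 'qpos': [-76.474, 17.704, 93.692, 0.001, 68.74, -3.993], 'dq': [0.036, 0.009, -0.021, -0.019, -0.002, -0.058], 'joint_efforts': [0.0, -41.525, -27.667, 0.0, 0.01, -0.0], 'tool_pos': [0.188, -0.595, 0.23], 'orientation': [[0.954, 0.301, -0.001], [0.301, -0.954, 0.002], [0.0, -0.002, -1.0]], 'wrist_force': [-0.336, 0.141, -0.67], 'torque': [-0.007, -0.014, -0.009], 'grip_force': 0.0, 'width': 0.085}
scene [[440.3, 0.0, 256.1], [0.0, 440.3, 190.4], [0.0, 0.0, 1.0]] [[-0.843, 0.281, -0.459, 1.053], [0.537, 0.475, -0.697, 0.677], [0.022, -0.834, -0.551, 0.587], [0.0, 0.0, 0.0, 1.0]]
top [[378.0, 0.0, 257.2], [0.0, 378.0, 193.4], [0.0, 0.0, 1.0]] [[-0.021, -0.993, 0.114, 0.506], [-1.0, 0.023, 0.015, 0.008], [-0.017, -0.113, -0.993, 1.002], [0.0, 0.0, 0.0, 1.0]]
```

View pics/scene0.png

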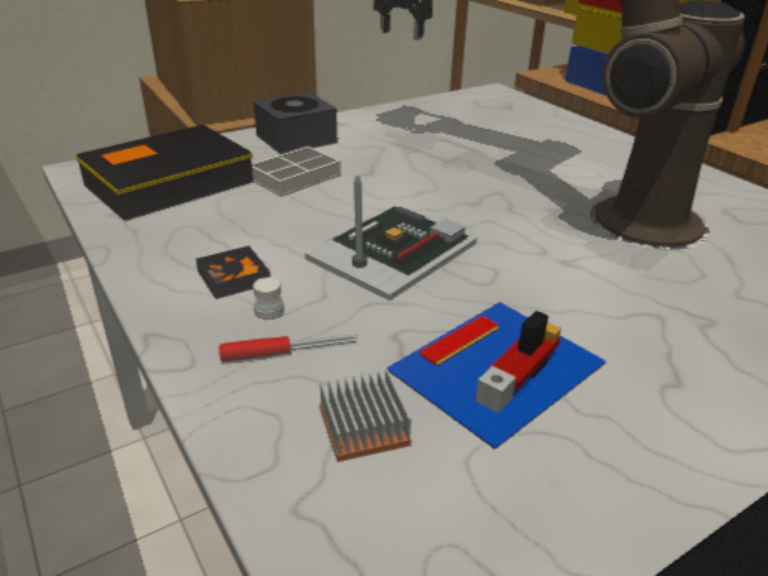

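View pics/top0.png

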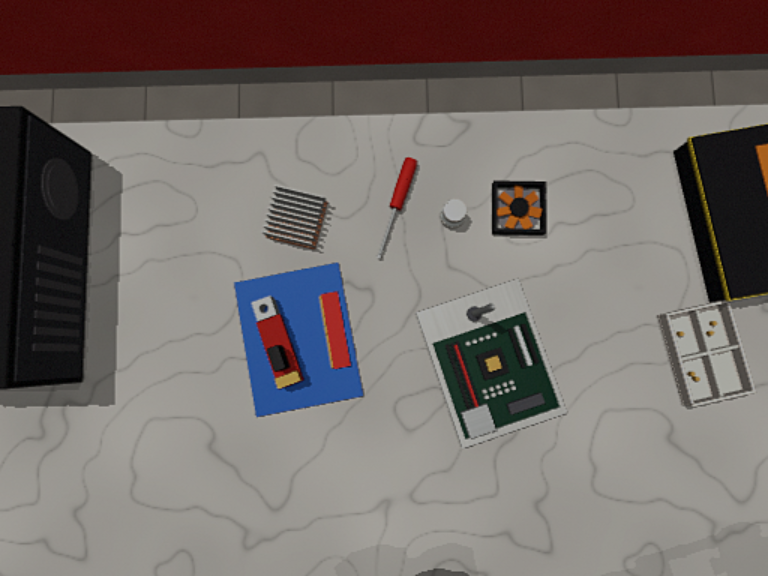

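The scene view shows the platen on the mat, with the lug near (534,332) and the bore near (496,380), in 1.5x pixels. The rod runs from (360,260) to (358,178). In the top view the lug is near (277,355), the bore near (264,309), the brass pad near (493,363) and the rod near (474,313) to (490,309). I'll zoom in on these next.

```bash
python3 - <<'E'
import cv2, numpy as np
t=np.load("pics/top0.npy"); s=np.load("pics/scene0.npy")
def c(f,x,y): return cv2.resize(f[y:y+75,x:x+100],None,fx=4,fy=4,interpolation=cv2.INTER_CUBIC)
m=np.vstack([np.hstack([c(t,140,190),c(t,285,190)]),np.hstack([c(s,290,205),c(s,205,115)])])
cv2.imwrite("pics/m0.png",cv2.cvtColor(m,cv2.COLOR_RGB2BGR))
E
```

```text
(no output)
```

View pics/m0.png

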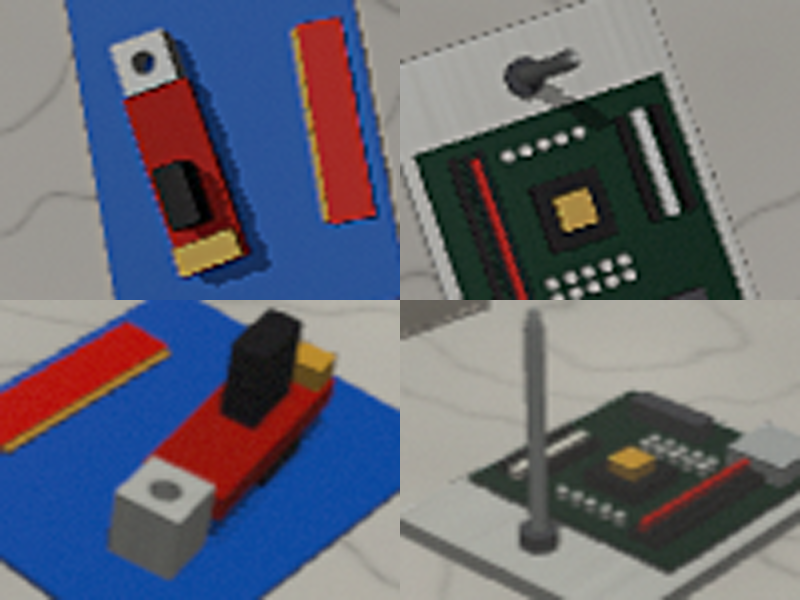

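The mosaic shows the platen bore at (143,63) and the lug near (180,192) in the top crop. In the jig crop the pad is at (575,212), the collar at (523,76) and the rod tip at (577,57). In the scene crop the rod tip is at (534,312), the collar at (538,537) and the bore at (166,490).

```bash
cat > h.py <<'E'
from bench import robot, optics, job
import cv2, numpy as np
def ray(n,uv):
    c=optics.calibration(n); K,T=c["K"],c["T"]
    uv=np.atleast_2d(np.asarray(uv,float)); d=np.c_[uv,np.ones(len(uv))]@np.linalg.inv(K).T@T[:3,:3].T
    return T[:3,3],d/np.linalg.norm(d,axis=1)[:,None]
def plane(n,uv,z):
    o,d=ray(n,uv); return o+d*((z-o[2])/d[:,2])[:,None]
def tri(a,b):
    o1,d1=ray("top",a);o2,d2=ray("scene",b);d1=d1[0];d2=d2[0]
    s=np.linalg.lstsq(np.c_[d1,-d2],o2-o1,rcond=None)[0]
    p,q=o1+s[0]*d1,o2+s[1]*d2; return (p+q)/2,np.linalg.norm(p-q)
def proj(n,p):
    c=optics.calibration(n); q=np.linalg.inv(c["T"])@np.r_[p,1]; q=c["K"]@q[:3]; return q[:2]/q[2]
E
python3 - <<'E'
from h import *
np.set_printoptions(precision=4,suppress=True)
t=np.load("pics/top0.npy"); s=np.load("pics/scene0.npy")
P=lambda u,v,x,y,ox,oy:np.array([x+(u-ox)/4-.4,y+(v-oy)/4-.4])
T0=lambda u,v:P(u,v,140,190,0,0); T1=lambda u,v:P(u,v,285,190,400,0)
S0=lambda u,v:P(u,v,290,205,0,300); S1=lambda u,v:P(u,v,205,115,400,300)
print("bore top",plane("top",T0(143,63),.042),plane("scene",S0(166,490),.042),tri(T0(143,63),S0(166,490)))
bt=plane("top",[T0(*c) for c in((110,46),(164,29),(180,78),(127,97))],.042);print("bushing",bt.mean(0))
h=cv2.cvtColor(t,cv2.COLOR_RGB2HSV);red=((h[...,0]<8)|(h[...,0]>172))&(h[...,1]>150)
pts=[]
for v in range(217,248):
    xs=np.where(red[v,165:200])[0]
    if len(xs): pts.append((165+xs[0]-.5,v))
w=plane("top",pts,.037)[:,:2]
vx,vy,x0,y0=cv2.fitLine(w.astype(np.float32),cv2.DIST_HUBER,0,.001,.001).ravel()
if vx<0: vx,vy=-vx,-vy
print("axis",vx,vy,"yaw",np.degrees(np.arctan2(vy,vx)))
b=plane("top",T0(143,63),.042)[0,:2]
n=np.array([-vy,vx]);print("bore off from left edge",(b-[x0,y0])@n)
print("lug from bore",b-.09*np.array([vx,vy]))
print("lug top view centre",plane("top",T0(176,192),.083))
dark=(t.max(2)<60);dark[:,:175]=0;dark[:,195:]=0;dark[:228]=0;dark[250:]=0
print("dark",[ (int(a),int(b)) for a,b in [np.where(dark)[1][[0,-1]],np.where(dark)[0][[0,-1]]]])
# jig
hb=(h[...,0]>15)&(h[...,0]<35)&(h[...,1]>100);hb[:,:310]=0;hb[:,345:]=0
m=cv2.moments(hb.astype(np.uint8),True);pc=(m["m10"]/m["m00"],m["m01"]/m["m00"]);print("pad px",pc,m["m00"],plane("top",pc,.040))
sock=tri(T1(575,210),S1(632,457));print("pad tri",sock)
g=((h[...,0]>50)&(h[...,0]<90)&(h[...,1]>80)&(h[...,2]<90)).astype(np.uint8)
cs=cv2.findContours(g,0,2)[0];r=cv2.minAreaRect(max(cs,key=cv2.contourArea));bp=plane("top",cv2.boxPoints(r),.017);print("board",r,bp[:,:2])
for i in range(2):
    e=bp[i+1]-bp[i];print(np.degrees(np.arctan2(e[1],e[0])),np.linalg.norm(e))
print("collar",plane("top",T1(522,76),.026),tri(T1(522,76),S1(538,533)))
print("tip",plane("top",T1(577,57),.170),tri(T1(577,57),S1(534,311)), plane("scene",S1(534,311),.170))
E
```

```text
bore top [[0.5902 0.2326 0.042 ]] [[0.5911 0.2349 0.042 ]] (array([0.59  , 0.2333, 0.0403]), np.float64(0.0008767610178661146))
bushing [0.5905 0.2312 0.042 ]
axis 0.947482 0.3198091 yaw 18.65138
bore off from left edge -0.019741811666791984
lug from bore [0.5049 0.2038]
lug top view centre [[0.5078 0.2027 0.083 ]]
dark [(194, 185), (228, 247)]
pad px (328.6224489795918, 238.9795918367347) 98.0 [[ 0.4968 -0.1545  0.04  ]]
pad tri (array([ 0.489 , -0.1539,  0.0376]), np.float64(0.00014017562528620831))
board ((330.1940002441406, 249.64410400390625), (66.58006286621094, 65.48451232910156), 71.1139144897461) [[ 0.5251 -0.0558]
 [ 0.5765 -0.2183]
 [ 0.4145 -0.2651]
 [ 0.3646 -0.1057]]
-72.4307643365841 0.17042095611737643
-163.86563131364258 0.1686409513605834
collar [[ 0.5751 -0.1254  0.026 ]] (array([ 0.5757, -0.1263,  0.0211]), np.float64(0.0004969639373660797))
tip [[ 0.5748 -0.1363  0.17  ]] (array([ 0.5742, -0.1363,  0.1657]), np.float64(0.0023236996689308853)) [[ 0.5784 -0.127   0.17  ]]
```

```bash
cat >> h.py <<'E'
from scipy.spatial.transform import Rotation as R
def Rt(yaw):
    a=np.radians(yaw);c,s=np.cos(a),np.sin(a);return np.array([[c,s,0],[s,-c,0],[0,0,-1.]])
def go(p,yaw):
    s=robot.sense();O=s["orientation"]
    print("t",s["time"],"tcp",np.round(s["tool_pos"],4),"shift(tool)",np.round(O.T@(np.array(p)-s["tool_pos"]),4),"turn",np.round(R.from_matrix(O.T@Rt(yaw)).as_rotvec(),4),"F",np.round(s["wrist_force"],1),"M",np.round(s["torque"],2),"w",s["width"],"g",s["grip_force"])
E
python3 - <<'E'
from h import *
go((.506,.203,.13),18.65)
E
```

```text
t 0.1 tcp [ 0.188  -0.5952  0.2301] shift(tool) [ 0.5436 -0.6653  0.1017] turn [-0.0021 -0.0002 -0.0197] F [0.6 0.2 0.4] M [-0.05  0.03  0.05] w 0.08544919807380887 g 0.0
```

Request:
play_rows:
  rows:
    - [[0.027,-0.033,0],[0,0,0],1]
    - [[0.027,-0.033,0],[0,0,0],1]
    - [[0.027,-0.033,0],[0,0,0],1]
    - [[0.027,-0.033,0],[0,0,0],1]
    - [[0.027,-0.033,0],[0,0,0],1]
    - [[0.027,-0.033,0],[0,0,0],1]
    - [[0.027,-0.033,0],[0,0,0],1]
    - [[0.027,-0.033,0],[0,0,0],1]
    - [[0.027,-0.033,0],[0,0,0],1]
    - [[0.027,-0.033,0],[0,0,0],1]
    - [[0.027,-0.033,0],[0,0,0],1]
    - [[0.027,-0.033,0],[0,0,0],1]

```text
time: 1.6
tool_pos: [0.3779, -0.1194, 0.2311]
orientation: [[0.954, 0.301, -0.0], [0.301, -0.954, 0.0], [-0.0, -0.0, -1.0]]
wrist_force: [0.8, -1.4, -0.0]
width: 0.0855
grip_force: 0.0
```

Request:
play_rows:
  rows:
    - [[0.027,-0.033,0],[0,0,0],1]
    - [[0.027,-0.033,0],[0,0,0],1]
    - [[0.027,-0.033,0],[0,0,0],1]
    - [[0.027,-0.033,0],[0,0,0],1]
    - [[0.027,-0.033,0],[0,0,0],1]
    - [[0.027,-0.033,0],[0,0,0],1]
    - [[0.027,-0.033,0],[0,0,0],1]
    - [[0.027,-0.033,0.03],[0,0,0],1]
    - [[0,0,0.03],[-0.002,0,-0.02],1]
    - [[0,0,0.03],[0,0,0],1]
    - [[0,0,0],[0,0,0],1]

```text
time: 2.98
tool_pos: [0.5014, 0.1952, 0.1381]
orientation: [[0.947, 0.32, -0.007], [0.32, -0.947, -0.004], [-0.008, 0.002, -1.0]]
wrist_force: [-0.5, 0.6, 0.1]
width: 0.0853
grip_force: 0.0
```

```bash
python3 - <<'E'
from h import *
go((.506,.203,.13),18.65)
t=optics.grab_frame("top");s=optics.grab_frame("scene")
def c(f,x,y): return cv2.resize(f[y:y+100,x:x+100],None,fx=4,fy=4,interpolation=cv2.INTER_CUBIC)
cv2.imwrite("pics/m1.png",cv2.cvtColor(np.hstack([c(t,140,170),c(s,290,170)]),cv2.COLOR_RGB2BGR))
E
```

```text
t 2.975 tcp [0.5014 0.1952 0.1381] shift(tool) [ 0.007 -0.006  0.008] turn [0.0017 0.0077 0.0006] F [-0.5  0.6  0.1] M [-0.09 -0.01 -0.04] w 0.08528466579776259 g 0.0
```

View pics/m1.png

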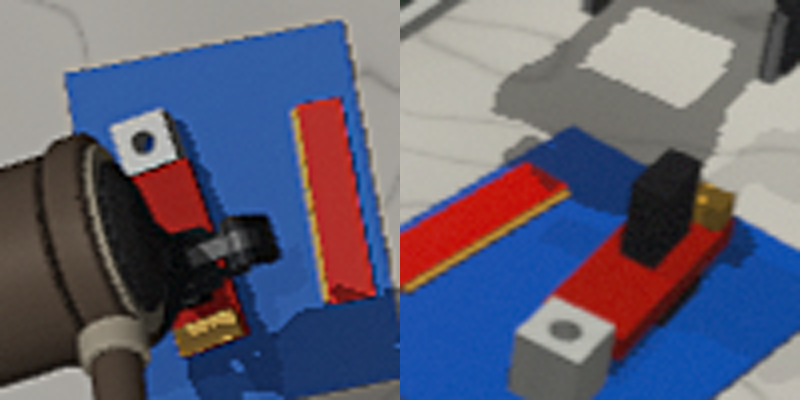

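The wrist hides the lug in the top crop. In the scene crop the platen is undisturbed, with the lug near (660,205). I'll make the correction, then descend.

Request:
play_rows:
  rows:
    - [[0,0,0],[0,0,0],1]
    - [[0,0,0],[0,0,0],1]
    - [[0,0,0],[0,0,0],1]

```text
time: 3.45
tool_pos: [0.505, 0.1959, 0.1422]
orientation: [[0.947, 0.32, 0.002], [0.32, -0.947, -0.001], [0.002, 0.002, -1.0]]
wrist_force: [-0.7, 0.5, -0.1]
width: 0.0855
grip_force: 0.0
```

```bash
python3 - <<'E'
from h import *
go((.506,.203,.045),18.65)
E
```

```text
t 3.45 tcp [0.505  0.1959 0.1422] shift(tool) [ 0.0031 -0.0066  0.0972] turn [ 0.002  -0.0016  0.0001] F [-0.7  0.5 -0.1] M [-0.04  0.02 -0.02] w 0.08546375193315786 g 0.0
```

Request:
play_rows:
  rows:
    - [[0.003,-0.0065,0.02],[0.002,-0.0015,0],1]
    - [[0,0,0.025],[0,0,0],1]
    - [[0,0,0.025],[0,0,0],1]
    - [[0,0,0.017],[0,0,0],1]
    - [[0,0,0.01],[0,0,0],1]
    - [[0,0,0],[0,0,0],1]
    - [[0,0,0],[0,0,0],1]

```text
time: 4.32
tool_pos: [0.5059, 0.2032, 0.045]
orientation: [[0.947, 0.32, 0.0], [0.32, -0.947, 0.0], [0.0, 0.0, -1.0]]
wrist_force: [0.8, -0.1, 0.3]
width: 0.0856
grip_force: 0.0
```

```bash
python3 - <<'E'
from h import *
go((.506,.203,.045),18.65)
s=optics.grab_frame("scene")
cv2.imwrite("pics/m2.png",cv2.cvtColor(cv2.resize(s[150:290,270:430],None,fx=4,fy=4,interpolation=cv2.INTER_CUBIC),cv2.COLOR_RGB2BGR))
E
```

```text
t 4.325 tcp [0.5059 0.2032 0.045 ] shift(tool) [ 0.0001  0.0002 -0.    ] turn [ 0.     -0.0001  0.0003] F [ 0.8 -0.1  0.3] M [-0.01 -0.03 -0.05] w 0.0856152144621928 g 0.0
```

View pics/m2.png

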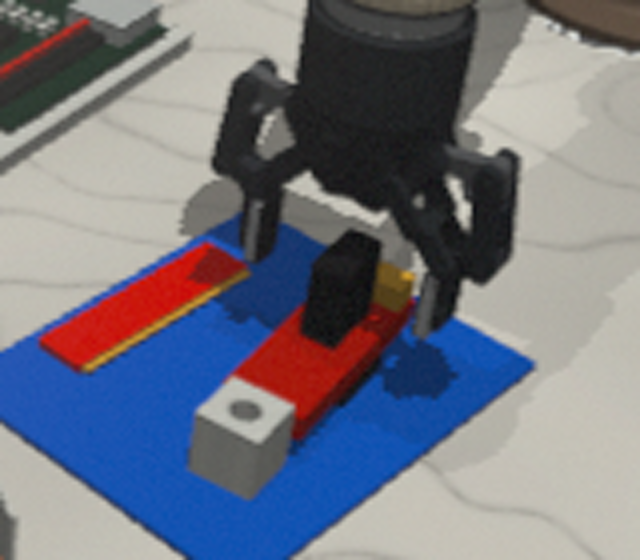

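The lug at (341,290) sits midway between the fingertips at (258,240) and (428,320), and the stick is clear. I'll raise 4 mm to leave room for the pad swing, then close.

Request:
play_rows:
  rows:
    - [[0,0,-0.004],[0,0,0],0.6]
    - [[0,0,0],[0,0,0],0.35]
    - [[0,0,0],[0,0,0],0.2]
    - [[0,0,0],[0,0,0],0]
    - [[0,0,0],[0,0,0],0]
    - [[0,0,0],[0,0,0],0]
    - [[0,0,0],[0,0,0],0]
    - [[0,0,0],[0,0,0],0]
  squeeze: 60

```text
time: 5.38
tool_pos: [0.5053, 0.2031, 0.0486]
orientation: [[0.947, 0.32, -0.001], [0.32, -0.947, -0.0], [-0.001, -0.0, -1.0]]
wrist_force: [-0.4, 0.3, 4.3]
width: 0.0192
grip_force: 60.0
```

```bash
python3 - <<'E'
from h import *
go((.506,.203,.049),18.65)
E
```

```text
t 5.375 tcp [0.5053 0.2031 0.0486] shift(tool) [ 0.0006  0.0003 -0.0004] turn [-0.0001  0.001   0.0003] F [-0.4  0.3  4.3] M [ 0.08  0.13 -0.04] w 0.019217581546759174 g 60.04366993904114
```

Request:
play_rows:
  rows:
    - [[0,0,-0.005],[0,0,0],0]
    - [[0,0,-0.01],[0,0,0],0]
    - [[0,0,-0.02],[0,0,0],0]
    - [[0,0,-0.03],[0,0,0],0]
    - [[0,0,-0.03],[0,0,0],0]
    - [[0,0,-0.03],[0,0,0],0]
    - [[0,0,-0.03],[0,0,0],0]
    - [[0,0,-0.025],[0,0,0],0]
    - [[0,0,-0.01],[0,0,0],0]
    - [[0,0,0],[0,0,0],0]
    - [[0,0,0],[0,0,0],0]
    - [[0,0,0],[0,0,0],0]

```text
time: 6.88
tool_pos: [0.5044, 0.2027, 0.2367]
orientation: [[0.947, 0.32, -0.004], [0.32, -0.947, -0.001], [-0.005, -0.0, -1.0]]
wrist_force: [0.4, 0.5, -5.2]
width: 0.0193
grip_force: 59.0
```

```bash
python3 - <<'E'
from h import *
go((.506,.203,.235),18.65)
t=optics.grab_frame("top");s=optics.grab_frame("scene")
def c(f,x,y): return cv2.resize(f[y:y+150,x:x+130],None,fx=3,fy=3,interpolation=cv2.INTER_CUBIC)
cv2.imwrite("pics/m3.png",cv2.cvtColor(np.hstack([c(t,110,160),c(s,280,110)]),cv2.COLOR_RGB2BGR));np.save("pics/t3.npy",t);np.save("pics/s3.npy",s)
E
```

```text
t 6.875 tcp [0.5044 0.2027 0.2367] shift(tool) [0.0016 0.0002 0.0017] turn [-0.0001  0.0045  0.0003] F [ 0.4  0.5 -5.2] M [-0.01  0.03  0.07] w 0.019309332563635973 g 58.98610174655914
```

View pics/m3.png

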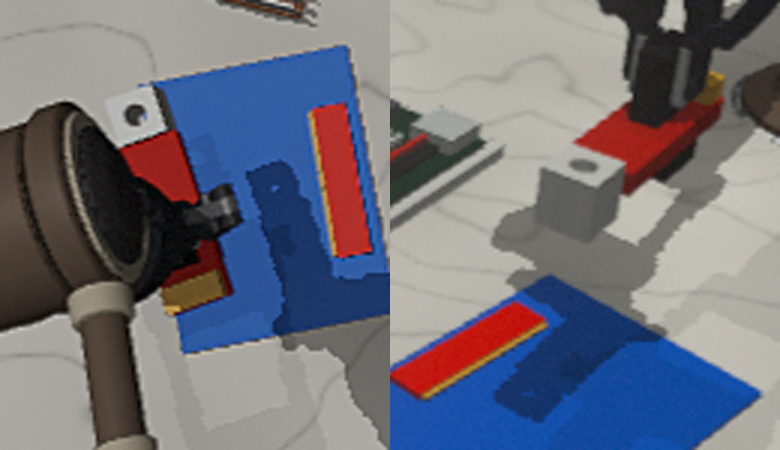

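The platen hangs level. The bore is at (135,115) in the top crop and (584,164) in the scene crop. I'll check the cameras against the kinematics with these.

```bash
python3 - <<'E'
from h import *
np.set_printoptions(precision=4,suppress=True)
a=(110+135/3-.4,160+115/3-.4);b=(280+194/3-.4,110+164/3-.4)
p=np.array([.5044,.2027,0])+.09*np.array([.947,.32,0]);p[2]=.2301
print("expect",p,"top",plane("top",a,.2301),"scene",plane("scene",b,.2301),"tri",tri(a,b))
# jig features, both views
T1=lambda u,v:(285+(u-400)/4-.4,190+v/4-.4);S1=lambda u,v:(205+(u-400)/4-.4,115+(v-300)/4-.4)
print("pad",plane("top",T1(575,210),.04),plane("scene",S1(632,457),.04))
print("collar",plane("top",T1(522,76),.026),plane("scene",S1(538,530),.026))
print("tip",plane("top",T1(575,57),.17),plane("scene",S1(534,311),.17))
# where a vertical rod's tip would appear, as shift per mm of lean
f=plane("top",T1(522,76),.026)[0]
# jig yaw from aluminium base outline
t=np.load("pics/top0.npy").astype(int);h=cv2.cvtColor(t.astype(np.uint8),cv2.COLOR_RGB2HSV)
red=((h[...,0]<8)|(h[...,0]>172))&(h[...,1]>150);red[:,:285]=0;red[:,330:]=0;red[:215]=0;red[:][300:]=0
v,u=np.where(red);w=plane("top",np.c_[u,v],.02)[:,:2];l=cv2.fitLine(w.astype(np.float32),cv2.DIST_HUBER,0,.001,.001).ravel();print("slot yaw",np.degrees(np.arctan2(l[1],l[0])),len(u))
g=((h[...,0]>50)&(h[...,0]<90)&(h[...,1]>60)&(h[...,2]<90)).astype(np.uint8)
# board right/left edges
for side in(0,1):
    pts=[]
    for vv in range(225,265):
        xs=np.where(g[vv,280:400])[0]
        pts.append((280+(xs[-1]+.5 if side else xs[0]-.5),vv))
    w=plane("top",pts,.018)[:,:2];l=cv2.fitLine(w.astype(np.float32),cv2.DIST_HUBER,0,.001,.001).ravel();print("edge yaw",np.degrees(np.arctan2(l[1],l[0])),l[2:])
E
```

```text
expect [0.5896 0.2315 0.2301] top [[0.59   0.2316 0.2301]] scene [[0.5906 0.2338 0.2301]] tri (array([0.5898, 0.2323, 0.2291]), np.float64(0.0010390943752463006))
pad [[ 0.4891 -0.1535  0.04  ]] [[ 0.4913 -0.1503  0.04  ]]
collar [[ 0.5751 -0.1254  0.026 ]] [[ 0.5782 -0.1226  0.026 ]]
tip [[ 0.5748 -0.1352  0.17  ]] [[ 0.5784 -0.127   0.17  ]]
slot yaw 17.1739 112
edge yaw 17.140377 [ 0.4803 -0.0697]
edge yaw 17.438002 [ 0.4809 -0.2448]
```

Request:
play_rows:
  rows:
    - [[0,0,0],[0,0,0],0]
    - [[0,0,0],[0,0,0],0]

```text
time: 7.22
tool_pos: [0.5054, 0.203, 0.2381]
orientation: [[0.947, 0.32, -0.002], [0.32, -0.947, -0.0], [-0.002, -0.0, -1.0]]
wrist_force: [0.6, -0.6, -5.3]
width: 0.0191
grip_force: 59.0
```

```bash
python3 - <<'E'
from h import *
go((.489,-.1606,.236),17.2)
E
```

```text
t 7.225 tcp [0.5054 0.203  0.2381] shift(tool) [-0.1318  0.3393  0.0023] turn [-0.      0.0017  0.0255] F [ 0.6 -0.6 -5.3] M [-0.02  0.02 -0.06] w 0.019123950690134242 g 58.98590683937073
```

Request:
play_rows:
  rows:
    - [[-0.005,0.013,0],[0,0,0],0]
    - [[-0.01,0.026,0],[0,0,0],0]
    - [[-0.013,0.034,0],[0,0,0],0]
    - [[-0.013,0.034,0],[0,0,0],0]
    - [[-0.013,0.034,0],[0,0,0],0]
    - [[-0.013,0.034,0],[0,0,0],0]
    - [[-0.013,0.034,0],[0,0,0],0]
    - [[-0.013,0.034,0],[0,0,0],0]
    - [[-0.013,0.034,0],[0,0,0],0]
    - [[-0.013,0.034,0],[0,0,0],0]
    - [[-0.009,0.019,0],[0,0,0],0]
    - [[-0.004,0.009,0],[0,0.001,0.025],0]

```text
time: 8.72
tool_pos: [0.4881, -0.1621, 0.2386]
orientation: [[0.956, 0.293, -0.001], [0.293, -0.956, -0.001], [-0.001, 0.0, -1.0]]
wrist_force: [0.2, 1.7, -5.9]
width: 0.0192
grip_force: 59.4
```

Request:
play_rows:
  rows:
    - [[0,0,0],[0,0,0],0]
    - [[0,0,0],[0,0,0],0]
    - [[0,0,0],[0,0,0],0]
    - [[0,0,0],[0,0,0],0]
    - [[0,0,0],[0,0,0],0]

```text
time: 9.35
tool_pos: [0.4889, -0.16, 0.2385]
orientation: [[0.955, 0.297, -0.0], [0.297, -0.955, -0.0], [-0.0, 0.0, -1.0]]
wrist_force: [-0.4, -0.4, -5.3]
width: 0.0193
grip_force: 59.4
```

```bash
python3 - <<'E'
from h import *
go((.489,-.1606,.22),17.2)
t=optics.grab_frame("top");s=optics.grab_frame("scene")
def c(f,x,y): return cv2.resize(f[y:y+130,x:x+100],None,fx=4,fy=4,interpolation=cv2.INTER_CUBIC)
cv2.imwrite("pics/m4.png",cv2.cvtColor(np.hstack([c(t,275,150),c(s,200,60)]),cv2.COLOR_RGB2BGR))
E
```

```text
t 9.35 tcp [ 0.4889 -0.16    0.2385] shift(tool) [-0.0001  0.0006  0.0185] turn [0.     0.0005 0.0013] F [-0.4 -0.4 -5.3] M [0.05 0.04 0.01] w 0.01929831614943824 g 59.38410401344299
```

View pics/m4.png

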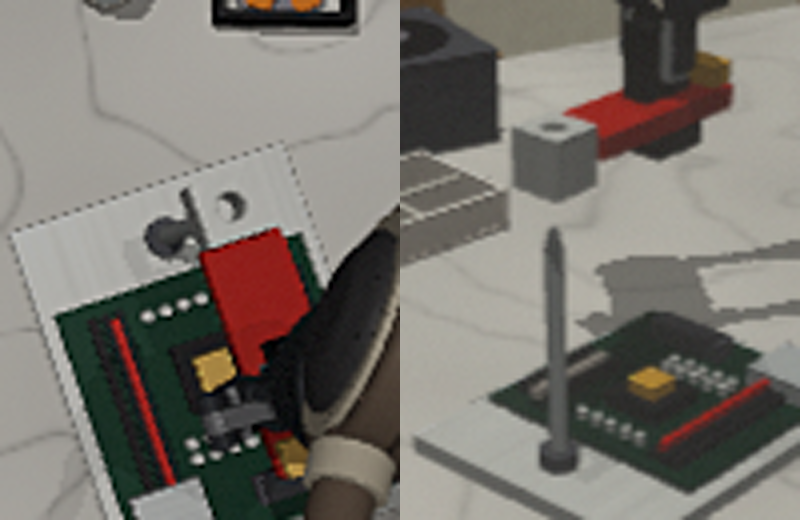

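The top crop shows the bore at (232,205), with the rod tip hidden behind the bushing and the collar at (165,238). In the scene crop the bore is at (554,127) directly above the rod tip at (554,230), and the foot is over the pad side.

```bash
python3 - <<'E'
from h import *
np.set_printoptions(precision=4,suppress=True)
S=lambda u,v:(200+(u-400)/4-.4,60+v/4-.4);T=lambda u,v:(275+u/4-.4,150+v/4-.4)
s=robot.sense();p=s["tool_pos"]+.09*s["orientation"][:,0]
print("kin bore",p[:2],"scene bore",plane("scene",S(554,127),.2319),"top bore",plane("top",T(231,206),.2319))
print("scene tip",plane("scene",S(554,229),.17),"collar",plane("scene",S(558,449),.026),plane("top",T(165,238),.026))
E
```

```text
kin bore [ 0.5748 -0.1335] scene bore [[ 0.578  -0.1275  0.2319]] top bore [[ 0.5751 -0.1328  0.2319]]
scene tip [[ 0.577  -0.1294  0.17  ]] collar [[ 0.5776 -0.1236  0.026 ]] [[ 0.5738 -0.1273  0.026 ]]
```

Request:
play_rows:
  rows:
    - [[-0.001,0.001,0.005],[0,0,0.001],0]
    - [[0,0,0.008],[0,0,0],0]
    - [[0,0,0.006],[0,0,0],0]
    - [[0,0,0.003],[0,0,0],0]
    - [[0,0,0.001],[0,0,0],0]
    - [[0,0,0.001],[0,0,0],0]
    - [[0,0,0.001],[0,0,0],0]
    - [[0,0,0.001],[0,0,0],0]
    - [[0,0,0.001],[0,0,0],0]

```text
time: 10.58
tool_pos: [0.4882, -0.1617, 0.2115]
orientation: [[0.955, 0.295, -0.0], [0.295, -0.955, -0.0], [-0.0, 0.0, -1.0]]
wrist_force: [-0.2, 0.1, -5.9]
width: 0.0195
grip_force: 59.5
```

Request:
play_rows:
  rows:
    - [[0,0,0.001],[0,0,0],0]
    - [[0,0,0.001],[0,0,0],0]
    - [[0,0,0.001],[0,0,0],0]
    - [[0,0,0],[0,0,0],0]

```text
time: 11.08
tool_pos: [0.488, -0.1616, 0.2083]
orientation: [[0.955, 0.295, -0.001], [0.295, -0.955, -0.0], [-0.001, -0.0, -1.0]]
wrist_force: [-0.0, 0.5, -6.3]
width: 0.0193
grip_force: 59.5
```

```bash
python3 - <<'E'
from h import *
go((.4884,-.1614,.208),17.2)
E
```

```text
t 11.075 tcp [ 0.488  -0.1616  0.2083] shift(tool) [ 0.0004 -0.0001  0.0003] turn [-0.0002  0.0007 -0.0004] F [-0.   0.5 -6.3] M [-0.04  0.02 -0.02] w 0.019335519325009626 g 59.48646783828735
```

Request:
play_rows:
  rows:
    - [[0,0,0.001],[0,0,0],0]
    - [[0,0,0.001],[0,0,0],0]
    - [[0,0,0.001],[0,0,0],0]
    - [[0,0,0.001],[0,0,0],0]

```text
time: 11.58
tool_pos: [0.4881, -0.1617, 0.2044]
orientation: [[0.955, 0.295, -0.001], [0.295, -0.955, -0.0], [-0.001, 0.0, -1.0]]
wrist_force: [0.2, 0.4, -5.6]
width: 0.0193
grip_force: 59.5
```

Request:
play_rows:
  rows:
    - [[0,0,0.001],[0,0,0],0]
    - [[0,0,0.001],[0,0,0],0]
    - [[0,0,0.001],[0,0,0],0]
    - [[0,0,0.001],[0,0,0],0]

```text
time: 12.08
tool_pos: [0.4881, -0.1617, 0.2004]
orientation: [[0.955, 0.295, -0.0], [0.295, -0.955, -0.0], [-0.001, 0.0, -1.0]]
wrist_force: [-0.1, -0.5, -6.1]
width: 0.0194
grip_force: 59.5
```

```bash
python3 - <<'E'
from h import *
go((.4884,-.1614,.2),17.2)
E
```

```text
t 12.075 tcp [ 0.4881 -0.1617  0.2004] shift(tool) [ 0.0003 -0.0002  0.0004] turn [ 0.      0.0005 -0.0004] F [-0.1 -0.5 -6.1] M [0.02 0.01 0.01] w 0.019390086939084856 g 59.4852876663208
```

Request:
play_rows:
  rows:
    - [[0,-0.0001,0.001],[0,0,0],0]
    - [[0,-0.0001,0.001],[0,0,0],0]
    - [[0,-0.0001,0.001],[0,0,0],0]
    - [[0,0,0.001],[0,0,0],0]

```text
time: 12.58
tool_pos: [0.488, -0.1614, 0.1964]
orientation: [[0.955, 0.295, -0.0], [0.295, -0.955, -0.0], [-0.001, 0.0, -1.0]]
wrist_force: [0.2, 0.6, -5.4]
width: 0.0193
grip_force: 59.5
```

Request:
play_rows:
  rows:
    - [[0,-0.0001,0.001],[0,0,0],0]
    - [[0,0,0.001],[0,0,0],0]
    - [[0,0,0.001],[0,0,0],0]
    - [[0,0,0.001],[0,0,0],0]

```text
time: 13.08
tool_pos: [0.488, -0.1613, 0.1924]
orientation: [[0.955, 0.295, -0.0], [0.295, -0.955, -0.0], [-0.0, 0.0, -1.0]]
wrist_force: [-0.2, -0.1, -5.4]
width: 0.0193
grip_force: 59.5
```

```bash
python3 - <<'E'
from h import *
go((.4884,-.1610,.192),17.2)
E
```

```text
t 13.075 tcp [ 0.488  -0.1613  0.1924] shift(tool) [ 0.0005 -0.0002  0.0004] turn [ 0.      0.0005 -0.0004] F [-0.2 -0.1 -5.4] M [-0.02  0.02 -0.03] w 0.019287264094599358 g 59.48584735393524
```

Request:
play_rows:
  rows:
    - [[0,0,0.001],[0,0,0],0]
    - [[0,-0.0001,0.001],[0,0,0],0]
    - [[0,0,0.001],[0,0,0],0]
    - [[0,-0.0001,0.001],[0,0,0],0]
    - [[0,0,0.001],[0,0,0],0]
    - [[0.0001,-0.0001,0.001],[0,0,0],0]

```text
time: 13.82
tool_pos: [0.488, -0.161, 0.1864]
orientation: [[0.955, 0.295, -0.0], [0.295, -0.955, -0.0], [-0.0, 0.0, -1.0]]
wrist_force: [-0.6, 0.4, -5.9]
width: 0.0191
grip_force: 59.5
```

Request:
play_rows:
  rows:
    - [[0,0,0.001],[0,0,0],0]
    - [[0,-0.0001,0.001],[0,0,0],0]
    - [[0,0,0.001],[0,0,0],0]
    - [[0,-0.0001,0.001],[0,0,0],0]
    - [[0,0,0.001],[0,0,0],0]
    - [[0.0001,-0.0001,0.001],[0,0,0],0]

```text
time: 14.58
tool_pos: [0.488, -0.1606, 0.1804]
orientation: [[0.955, 0.295, -0.001], [0.295, -0.955, -0.0], [-0.001, -0.0, -1.0]]
wrist_force: [-0.7, 0.4, -6.3]
width: 0.0195
grip_force: 59.5
```

```bash
python3 - <<'E'
from h import *
go((.4884,-.1604,.180),17.2)
E
```

```text
t 14.575 tcp [ 0.488  -0.1606  0.1804] shift(tool) [ 0.0005 -0.0001  0.0004] turn [-0.      0.0006 -0.0004] F [-0.7  0.4 -6.3] M [-0.01  0.03 -0.06] w 0.019486022447908313 g 59.486430287361145
```

Request:
play_rows:
  rows:
    - [[0,-0.0001,0.001],[0,0,0],0]
    - [[0,0,0.001],[0,0,0],0]
    - [[0,-0.0001,0.001],[0,0,0],0]
    - [[0.0001,0,0.001],[0,0,0],0]
    - [[0,-0.0001,0.001],[0,0,0],0]
    - [[0,0,0.001],[0,0,0],0]
    - [[0,-0.0001,0.001],[0,0,0],0]
    - [[0,0,0.001],[0,0,0],0]

```text
time: 15.58
tool_pos: [0.488, -0.1602, 0.1724]
orientation: [[0.955, 0.295, -0.0], [0.295, -0.955, -0.0], [-0.001, -0.0, -1.0]]
wrist_force: [-0.2, -0.5, -5.4]
width: 0.0192
grip_force: 59.4
```

Request:
play_rows:
  rows:
    - [[0,-0.0001,0.001],[0,0,0],0]
    - [[0,0,0.001],[0,0,0],0]
    - [[0,-0.0001,0.001],[0,0,0],0]
    - [[0.0001,0,0.001],[0,0,0],0]
    - [[0,-0.0001,0.001],[0,0,0],0]
    - [[0,0,0.001],[0,0,0],0]
    - [[0,-0.0001,0.001],[0,0,0],0]
    - [[0,0,0.001],[0,0,0],0]

```text
time: 16.58
tool_pos: [0.4881, -0.1599, 0.1645]
orientation: [[0.955, 0.295, -0.0], [0.295, -0.955, -0.0], [-0.0, 0.0, -1.0]]
wrist_force: [0.5, -0.0, -5.1]
width: 0.0193
grip_force: 59.4
```

```bash
python3 - <<'E'
from h import *
go((.4884,-.1596,.164),17.2)
E
```

```text
t 16.575 tcp [ 0.4881 -0.1599  0.1645] shift(tool) [ 0.0004 -0.0002  0.0005] turn [ 0.0003  0.0003 -0.0004] F [ 0.5 -0.  -5.1] M [-0.07  0.   -0.07] w 0.019300276321482776 g 59.413917660713196
```

Still free. I'll feel for the bore walls sideways so I can centre the bore on the rod.

Request:
play_rows:
  rows:
    - [[0,-0.0003,0],[0,0,0],0]
    - [[0,-0.0003,0],[0,0,0],0]
    - [[0,0,0],[0,0,0],0]

```text
time: 16.95
tool_pos: [0.488, -0.1596, 0.1645]
orientation: [[0.955, 0.295, 0.0], [0.295, -0.955, -0.001], [-0.0, 0.001, -1.0]]
wrist_force: [1.8, -2.1, -6.8]
width: 0.0191
grip_force: 59.3
```

Request:
play_rows:
  rows:
    - [[0,0.0006,0],[0,0,0],0]
    - [[0,0.0003,0],[0,0,0],0]
    - [[0,0.0003,0],[0,0,0],0]
    - [[0,0,0],[0,0,0],0]

```text
time: 17.45
tool_pos: [0.4879, -0.1601, 0.1644]
orientation: [[0.955, 0.295, -0.001], [0.295, -0.955, 0.0], [-0.001, -0.001, -1.0]]
wrist_force: [1.0, -0.1, -5.6]
width: 0.0196
grip_force: 59.4
```

Request:
play_rows:
  rows:
    - [[0.0003,-0.0006,0],[0,0,0],0]
    - [[0.0003,0,0],[0,0,0],0]
    - [[0,0,0],[0,0,0],0]

```text
time: 17.82
tool_pos: [0.4884, -0.1598, 0.1644]
orientation: [[0.955, 0.295, -0.001], [0.295, -0.955, -0.0], [-0.001, 0.0, -1.0]]
wrist_force: [-0.9, -0.7, -6.8]
width: 0.0192
grip_force: 59.4
```

Request:
play_rows:
  rows:
    - [[-0.0006,0,0],[0,0,0],0]
    - [[-0.0003,0,0],[0,0,0],0]
    - [[-0.0003,0,0],[0,0,0],0]
    - [[0,0,0],[0,0,0],0]

```text
time: 18.32
tool_pos: [0.4875, -0.16, 0.1646]
orientation: [[0.955, 0.295, -0.0], [0.295, -0.955, -0.0], [-0.0, 0.0, -1.0]]
wrist_force: [0.9, -0.5, -5.2]
width: 0.0191
grip_force: 59.4
```

Request:
play_rows:
  rows:
    - [[0.0007,0.0002,0.001],[0,0,0],0]
    - [[0,0,0.001],[0,0,0],0]
    - [[0,-0.0001,0.001],[0,0,0],0]
    - [[0,0,0.001],[0,0,0],0]
    - [[0,-0.0001,0.001],[0,0,0],0]
    - [[0,0,0.001],[0,0,0],0]
    - [[0,-0.0001,0.001],[0,0,0],0]
    - [[0,0,0.001],[0,0,0],0]

```text
time: 19.32
tool_pos: [0.488, -0.1597, 0.1564]
orientation: [[0.955, 0.295, -0.001], [0.295, -0.955, -0.0], [-0.001, -0.0, -1.0]]
wrist_force: [0.8, -0.1, -4.8]
width: 0.0196
grip_force: 59.4
```

Request:
play_rows:
  rows:
    - [[0,-0.0001,0.001],[0,0,0],0]
    - [[0,0,0.001],[0,0,0],0]
    - [[0,-0.0001,0.001],[0,0,0],0]
    - [[0.0001,0,0.001],[0,0,0],0]
    - [[0,-0.0001,0.001],[0,0,0],0]
    - [[0,0,0.001],[0,0,0],0]
    - [[0,-0.0001,0.001],[0,0,0],0]
    - [[0,0,0.001],[0,0,0],0]

```text
time: 20.32
tool_pos: [0.488, -0.1593, 0.1484]
orientation: [[0.955, 0.295, -0.0], [0.295, -0.955, -0.0], [-0.001, 0.0, -1.0]]
wrist_force: [-0.6, -0.3, -5.3]
width: 0.0191
grip_force: 59.4
```

```bash
python3 - <<'E'
from h import *
go((.4884,-.1590,.148),17.2)
E
```

```text
t 20.325 tcp [ 0.488  -0.1593  0.1484] shift(tool) [ 0.0005 -0.0002  0.0004] turn [ 0.      0.0005 -0.0005] F [-0.6 -0.3 -5.3] M [-0.04  0.01 -0.02] w 0.019130031556514403 g 59.40185844898224
```

Request:
play_rows:
  rows:
    - [[0,-0.0001,0.001],[0,0,0],0]
    - [[0,0,0.001],[0,0,0],0]
    - [[0,-0.0001,0.001],[0,0,0],0]
    - [[0.0001,0,0.001],[0,0,0],0]
    - [[0,-0.0001,0.001],[0,0,0],0]
    - [[0,0,0.001],[0,0,0],0]
    - [[0,-0.0001,0.001],[0,0,0],0]
    - [[0,0,0.001],[0,0,0],0]

```text
time: 21.32
tool_pos: [0.488, -0.1589, 0.1404]
orientation: [[0.955, 0.295, -0.0], [0.295, -0.955, -0.0], [-0.0, 0.0, -1.0]]
wrist_force: [0.0, -1.2, -5.5]
width: 0.0193
grip_force: 59.4
```

Request:
play_rows:
  rows:
    - [[0,-0.0001,0.001],[0,0,0],0]
    - [[0,0,0.001],[0,0,0],0]
    - [[0,-0.0001,0.001],[0,0,0],0]
    - [[0.0001,0,0.001],[0,0,0],0]
    - [[0,-0.0001,0.001],[0,0,0],0]
    - [[0,0,0.001],[0,0,0],0]
    - [[0,-0.0001,0.001],[0,0,0],0]
    - [[0,0,0.001],[0,0,0],0]

```text
time: 22.32
tool_pos: [0.4879, -0.1585, 0.1324]
orientation: [[0.955, 0.295, -0.0], [0.295, -0.955, -0.0], [-0.001, 0.0, -1.0]]
wrist_force: [1.2, -0.3, -4.6]
width: 0.0193
grip_force: 59.4
```

Request:
play_rows:
  rows:
    - [[0,-0.0004,0],[0,0,0],0]
    - [[0,0,0],[0,0,0],0]

```text
time: 22.58
tool_pos: [0.4879, -0.1583, 0.1325]
orientation: [[0.955, 0.295, -0.0], [0.295, -0.955, -0.001], [-0.0, 0.0, -1.0]]
wrist_force: [-0.3, -1.8, -6.8]
width: 0.0189
grip_force: 59.3
```

Request:
play_rows:
  rows:
    - [[0,0.0004,0],[0,0,0],0]
    - [[0,0.0004,0],[0,0,0],0]
    - [[0,0,0],[0,0,0],0]

```text
time: 22.95
tool_pos: [0.4879, -0.1587, 0.1324]
orientation: [[0.955, 0.295, -0.001], [0.295, -0.955, 0.0], [-0.001, -0.0, -1.0]]
wrist_force: [0.5, -0.7, -5.6]
width: 0.019
grip_force: 59.4
```

Request:
play_rows:
  rows:
    - [[0.0005,-0.0004,0],[0,0,0],0]
    - [[0.0004,0,0],[0,0,0],0]
    - [[0,0,0],[0,0,0],0]

```text
time: 23.32
tool_pos: [0.4886, -0.1583, 0.1324]
orientation: [[0.955, 0.295, -0.001], [0.295, -0.955, -0.0], [-0.001, -0.0, -1.0]]
wrist_force: [-0.3, -0.6, -5.6]
width: 0.0194
grip_force: 59.4
```

Request:
play_rows:
  rows:
    - [[-0.0009,0,0],[0,0,0],0]
    - [[-0.0009,0,0],[0,0,0],0]
    - [[0,0,0],[0,0,0],0]

```text
time: 23.7
tool_pos: [0.4873, -0.1588, 0.1326]
orientation: [[0.955, 0.295, 0.0], [0.295, -0.955, -0.0], [0.0, 0.0, -1.0]]
wrist_force: [0.4, -1.2, -6.1]
width: 0.0193
grip_force: 59.4
```

Request:
play_rows:
  rows:
    - [[0.0009,0.0004,0.001],[0,0,0],0]
    - [[0,0,0.001],[0,0,0],0]
    - [[0,-0.0001,0.001],[0,0,0],0]
    - [[0,0,0.001],[0,0,0],0]
    - [[0,-0.0001,0.001],[0,0,0],0]
    - [[0,0,0.001],[0,0,0],0]
    - [[0,-0.0001,0.001],[0,0,0],0]
    - [[0,0,0.001],[0,0,0],0]

```text
time: 24.7
tool_pos: [0.4879, -0.1586, 0.1244]
orientation: [[0.955, 0.295, -0.001], [0.295, -0.955, -0.0], [-0.001, 0.0, -1.0]]
wrist_force: [0.5, -0.9, -5.3]
width: 0.0197
grip_force: 59.4
```

Request:
play_rows:
  rows:
    - [[0,-0.0001,0.001],[0,0,0],0]
    - [[0,0,0.001],[0,0,0],0]
    - [[0,-0.0001,0.001],[0,0,0],0]
    - [[0.0001,0,0.001],[0,0,0],0]
    - [[0,-0.0001,0.001],[0,0,0],0]
    - [[0,0,0.001],[0,0,0],0]
    - [[0,0,0.001],[0,0,0],0]
    - [[0,-0.0001,0.001],[0,0,0],0]

```text
time: 25.7
tool_pos: [0.4879, -0.1582, 0.1164]
orientation: [[0.955, 0.295, -0.0], [0.295, -0.955, -0.0], [-0.001, 0.0, -1.0]]
wrist_force: [-0.3, -0.8, -5.3]
width: 0.0193
grip_force: 59.4
```

Request:
play_rows:
  rows:
    - [[0,-0.0001,0.001],[0,0,0],0]
    - [[0,0,0.001],[0,0,0],0]
    - [[0,-0.0001,0.001],[0,0,0],0]
    - [[0.0001,0,0.001],[0,0,0],0]
    - [[0,-0.0001,0.001],[0,0,0],0]
    - [[0,0,0.001],[0,0,0],0]
    - [[0,0,0.001],[0,0,0],0]
    - [[0,-0.0001,0.001],[0,0,0],0]

```text
time: 26.7
tool_pos: [0.4879, -0.1578, 0.1084]
orientation: [[0.955, 0.295, -0.0], [0.295, -0.955, -0.0], [-0.001, 0.0, -1.0]]
wrist_force: [-0.6, -0.4, -4.9]
width: 0.0191
grip_force: 59.4
```

```bash
python3 - <<'E'
from h import *
go((.489,-.1544,.1085),17.2)
E
```

```text
t 26.7 tcp [ 0.4879 -0.1578  0.1084] shift(tool) [ 0.002  -0.0029 -0.0001] turn [ 0.0001  0.0005 -0.0004] F [-0.6 -0.4 -4.9] M [0.04 0.07 0.02] w 0.01909281371653674 g 59.401423931121826
```

Request:
play_rows:
  rows:
    - [[0.0005,-0.0005,0],[0,0,0],0]
    - [[0,0,0],[0,0,0],0]

```text
time: 26.95
tool_pos: [0.4883, -0.1572, 0.1085]
orientation: [[0.955, 0.295, -0.0], [0.295, -0.955, -0.0], [-0.0, 0.0, -1.0]]
wrist_force: [-1.1, -1.2, -6.1]
width: 0.0195
grip_force: 59.4
```

Request:
play_rows:
  rows:
    - [[0.0004,-0.0004,0],[0,0,0],0]
    - [[0,0,0],[0,0,0],0]

```text
time: 27.2
tool_pos: [0.4884, -0.157, 0.1085]
orientation: [[0.955, 0.295, -0.001], [0.295, -0.955, -0.001], [-0.001, 0.001, -1.0]]
wrist_force: [-0.1, -1.9, -5.5]
width: 0.0192
grip_force: 59.4
```

```bash
python3 - <<'E'
from h import *
go((.489,-.1544,.1085),17.2)
E
```

```text
t 27.2 tcp [ 0.4884 -0.157   0.1085] shift(tool) [ 0.0013 -0.0023  0.    ] turn [ 0.0005  0.0008 -0.0005] F [-0.1 -1.9 -5.5] M [-0.37  0.15 -0.15] w 0.019194056522852217 g 59.38180446624756
```

Request:
play_rows:
  rows:
    - [[0,0.0006,0.001],[0,0,0],0]
    - [[0,0,0.001],[0,0,0],0]
    - [[0,-0.0001,0.001],[0,0,0],0]
    - [[0,0,0.001],[0,0,0],0]
    - [[0,-0.0001,0.001],[0,0,0],0]
    - [[0,0,0.001],[0,0,0],0]
    - [[0,-0.0001,0.001],[0,0,0],0]
    - [[0,0,0.001],[0,0,0],0]
    - [[0,0,0.001],[0,0,0],0]
    - [[0,-0.0001,0.001],[0,0,0],0]

```text
time: 28.45
tool_pos: [0.4885, -0.1568, 0.0984]
orientation: [[0.955, 0.295, -0.001], [0.295, -0.955, -0.0], [-0.001, -0.0, -1.0]]
wrist_force: [0.2, 0.7, -5.6]
width: 0.019
grip_force: 59.4
```

Request:
play_rows:
  rows:
    - [[0,-0.0001,0.001],[0,0,0],0]
    - [[0,0,0.001],[0,0,0],0]
    - [[0,-0.0001,0.001],[0,0,0],0]
    - [[0,0,0.001],[0,0,0],0]
    - [[0,-0.0001,0.001],[0,0,0],0]
    - [[0,0,0.001],[0,0,0],0]
    - [[0,-0.0001,0.001],[0,0,0],0]
    - [[0,0,0.001],[0,0,0],0]
    - [[0,0,0.001],[0,0,0],0]
    - [[0,-0.0001,0.001],[0,0,0],0]

```text
time: 29.7
tool_pos: [0.4884, -0.1563, 0.0884]
orientation: [[0.955, 0.295, -0.001], [0.295, -0.955, -0.0], [-0.001, 0.0, -1.0]]
wrist_force: [-0.2, 0.1, -4.9]
width: 0.0196
grip_force: 59.4
```

```bash
python3 - <<'E'
from h import *
go((.489,-.1544,.0726),17.2)
t=optics.grab_frame("top");s=optics.grab_frame("scene")
def c(f,x,y): return cv2.resize(f[y:y+130,x:x+100],None,fx=4,fy=4,interpolation=cv2.INTER_CUBIC)
cv2.imwrite("pics/m5.png",cv2.cvtColor(np.hstack([c(t,275,150),c(s,200,90)]),cv2.COLOR_RGB2BGR))
E
```

```text
t 29.7 tcp [ 0.4884 -0.1563  0.0884] shift(tool) [ 0.0011 -0.0017  0.0158] turn [ 0.      0.0005 -0.0004] F [-0.2  0.1 -4.9] M [-0.   -0.04  0.02] w 0.019607486448505167 g 59.42860722541809
```

View pics/m5.png

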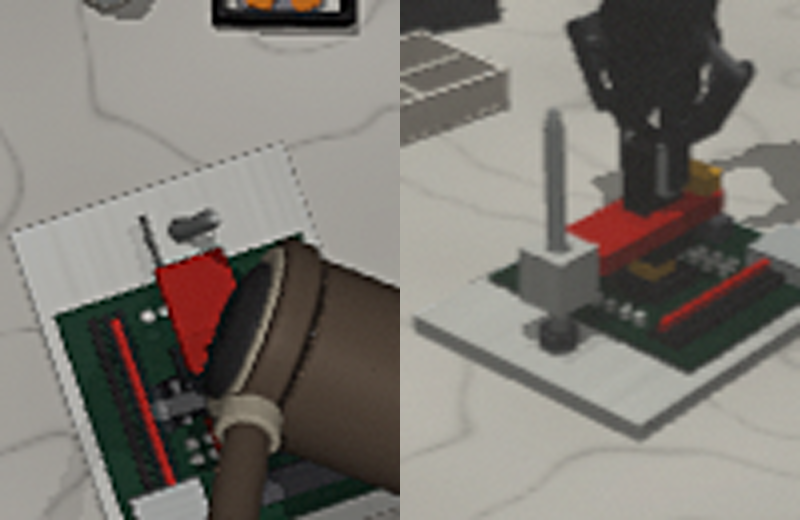

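The scene crop shows the rod through the bushing at (556,255), the foot just above the pad at (652,268), and the bar level. I'll lower gently onto the pad and press.

Request:
play_rows:
  rows:
    - [[0,0,0.001],[0,0,0],0]
    - [[0,-0.0001,0.001],[0,0,0],0]
    - [[0,0,0.001],[0,0,0],0]
    - [[0,0,0.001],[0,0,0],0]
    - [[0,-0.0001,0.0005],[0,0,0],0]
    - [[0,0,0.0005],[0,0,0],0]
    - [[0,0,0.0005],[0,0,0],0]

```text
time: 30.68
tool_pos: [0.4883, -0.1562, 0.0829]
orientation: [[0.955, 0.295, -0.001], [0.295, -0.955, -0.0], [-0.001, -0.0, -1.0]]
wrist_force: [-0.4, -0.1, -5.0]
width: 0.0193
grip_force: 59.4
```

Request:
play_rows:
  rows:
    - [[0,0,0.0005],[0,0,0],0]
    - [[0,0,0.0005],[0,0,0],0]
    - [[0,0,0.0005],[0,0,0],0]
    - [[0,0,0.0005],[0,0,0],0]

```text
time: 31.18
tool_pos: [0.4884, -0.1562, 0.0816]
orientation: [[0.955, 0.295, -0.001], [0.295, -0.955, -0.0], [-0.001, -0.0, -1.0]]
wrist_force: [-1.5, 0.5, 1.8]
width: 0.0192
grip_force: 60.5
```

```bash
python3 - <<'E'
from h import *
go((.489,-.1544,.0726),17.2)
E
```

```text
t 31.175 tcp [ 0.4884 -0.1562  0.0816] shift(tool) [ 0.0011 -0.0015  0.009 ] turn [-0.0001  0.0007 -0.0003] F [-1.5  0.5  1.8] M [0.2  0.42 0.04] w 0.019189080179650302 g 60.52001595497131
```

Request:
play_rows:
  rows:
    - [[0,0,0.0005],[0,0,0],0]
    - [[0,0,0.0005],[0,0,0],0]
    - [[0,-0.0001,0.0005],[0,0,0],0]
    - [[0,0,0.0005],[0,0,0],0]
    - [[0,0,0.0005],[0,0,0],0]
    - [[0,0,0.0005],[0,0,0],0]

```text
time: 31.92
tool_pos: [0.4884, -0.1562, 0.078]
orientation: [[0.955, 0.295, -0.0], [0.295, -0.955, -0.0], [-0.0, 0.0, -1.0]]
wrist_force: [-1.5, 0.7, 3.3]
width: 0.0192
grip_force: 60.6
```

Request:
play_rows:
  rows:
    - [[0,0,0.0005],[0,0,0],0]
    - [[0,0,0.0005],[0,0,0],0]
    - [[0,-0.0001,0.0005],[0,0,0],0]
    - [[0,0,0.0005],[0,0,0],0]
    - [[0,0,0.0005],[0,0,0],0]
    - [[0,0,0.0005],[0,0,0],0]

```text
time: 32.67
tool_pos: [0.4884, -0.1561, 0.075]
orientation: [[0.955, 0.295, -0.0], [0.295, -0.955, -0.0], [-0.0, 0.0, -1.0]]
wrist_force: [-2.1, -0.4, 3.5]
width: 0.0195
grip_force: 60.6
```

```bash
python3 - <<'E'
from h import *
go((.489,-.1544,.0726),17.2)
E
```

```text
t 32.675 tcp [ 0.4884 -0.1561  0.075 ] shift(tool) [ 0.001  -0.0015  0.0024] turn [ 0.0004  0.0002 -0.0004] F [-2.1 -0.4  3.5] M [-0.07  0.44  0.08] w 0.019533825827963668 g 60.578845739364624
```

Request:
play_rows:
  rows:
    - [[0,0,0.0005],[0,0,0],0]
    - [[0,-0.0001,0.0005],[0,0,0],0]
    - [[0,0,0.0004],[0,0,0],0]

```text
time: 33.05
tool_pos: [0.4884, -0.1561, 0.0736]
orientation: [[0.955, 0.295, -0.0], [0.295, -0.955, -0.001], [-0.0, 0.001, -1.0]]
wrist_force: [-2.2, -1.2, 4.2]
width: 0.0194
grip_force: 60.6
```

Request:
play_rows:
  rows:
    - [[0,0,0.0003],[0,0,0],0]
    - [[0,0,0.0003],[0,0,0],0]

```text
time: 33.3
tool_pos: [0.4884, -0.1561, 0.073]
orientation: [[0.955, 0.295, -0.0], [0.295, -0.955, -0.001], [-0.0, 0.001, -1.0]]
wrist_force: [-2.4, -0.5, 3.8]
width: 0.0195
grip_force: 60.6
```

Request:
play_rows:
  rows:
    - [[0,0,0.0003],[0,0,0],0]
    - [[0,0,0],[0,0,0],0]

```text
time: 33.55
tool_pos: [0.4884, -0.1561, 0.0727]
orientation: [[0.955, 0.295, -0.0], [0.295, -0.955, -0.001], [-0.0, 0.001, -1.0]]
wrist_force: [-1.1, -2.0, 2.4]
width: 0.0192
grip_force: 60.5
```

Request:
play_rows:
  rows:
    - [[0,0,0.0003],[0,0,0],0]
    - [[0,0,0],[0,0,0],0]

```text
time: 33.8
tool_pos: [0.4884, -0.1561, 0.0726]
orientation: [[0.955, 0.295, -0.0], [0.295, -0.955, -0.001], [-0.0, 0.0, -1.0]]
wrist_force: [-1.6, -2.0, 4.7]
width: 0.0188
grip_force: 60.9
```

Request:
play_rows:
  rows:
    - [[0,0,0.0003],[0,0,0],0]
    - [[0,0,0],[0,0,0],0]

```text
time: 34.05
tool_pos: [0.4884, -0.156, 0.0726]
orientation: [[0.955, 0.295, -0.0], [0.295, -0.955, -0.0], [-0.0, 0.0, -1.0]]
wrist_force: [-2.9, -2.0, 6.4]
width: 0.019
grip_force: 61.2
```

Request:
play_rows:
  rows:
    - [[0,0,0.0004],[0,0,0],0]
    - [[0,0,0],[0,0,0],0]

```text
time: 34.3
tool_pos: [0.4884, -0.1561, 0.0725]
orientation: [[0.955, 0.295, -0.0], [0.295, -0.955, -0.0], [-0.001, 0.0, -1.0]]
wrist_force: [-3.3, -1.2, 9.8]
width: 0.0188
grip_force: 61.6
```

```bash
python3 - <<'E'
from h import *
go((.489,-.1544,.0726),17.2)
E
```

```text
t 34.3 tcp [ 0.4884 -0.1561  0.0725] shift(tool) [ 0.001  -0.0014 -0.0001] turn [ 0.0003  0.0006 -0.0003] F [-3.3 -1.2  9.8] M [-0.3   0.74  0.01] w 0.01879232061717714 g 61.55940771102905
```

Request:
play_rows:
  rows:
    - [[0,0,0.0004],[0,0,0],0]
    - [[0,0,0.0002],[0,0,0],0]
    - [[0,0,0],[0,0,0],0]

```text
time: 34.67
tool_pos: [0.4885, -0.1561, 0.0725]
orientation: [[0.955, 0.296, -0.001], [0.296, -0.955, -0.0], [-0.001, 0.0, -1.0]]
wrist_force: [-4.9, -1.0, 13.4]
width: 0.0188
grip_force: 62.0
```

Request:
play_rows:
  rows:
    - [[0,0,-0.0005],[0,0,0],0]
    - [[0,0,-0.0005],[0,0,0],0]
    - [[0,0,-0.0003],[0,0,0],0]
    - [[0,0,0],[0,0,0],0]

```text
time: 35.17
tool_pos: [0.4884, -0.1561, 0.0726]
orientation: [[0.955, 0.295, -0.0], [0.295, -0.955, -0.001], [-0.0, 0.0, -1.0]]
wrist_force: [-3.0, -2.0, 5.9]
width: 0.0192
grip_force: 60.9
```

```bash
python3 - <<'E'
from h import *
go((.489,-.1544,.0726),17.2)
E
```

```text
t 35.175 tcp [ 0.4884 -0.1561  0.0726] shift(tool) [ 0.001  -0.0014 -0.    ] turn [ 0.0004  0.0003 -0.0003] F [-3.  -2.   5.9] M [-0.47  0.45  0.01] w 0.01921115367665913 g 60.945868492126465
```

Request:
play_rows:
  rows:
    - [[0,0,-0.0005],[0,0,0],0]
    - [[0,0,0],[0,0,0],0.3]
    - [[0,0,0],[0,0,0],0.5]
    - [[0,0,0],[0,0,0],0.7]
    - [[0,0,0],[0,0,0],0.7]
    - [[0,0,0],[0,0,0],0.7]
  squeeze: 20

```text
time: 35.92
tool_pos: [0.4883, -0.1558, 0.0728]
orientation: [[0.955, 0.295, -0.0], [0.295, -0.955, -0.0], [-0.0, -0.0, -1.0]]
wrist_force: [-0.2, 0.0, -0.5]
width: 0.0599
grip_force: 0.0
```

Request:
play_rows:
  rows:
    - [[0,0,-0.01],[0,0,0],0.7]
    - [[0,0,-0.02],[0,0,0],0.7]
    - [[0,0,-0.03],[0,0,0],0.7]
    - [[0,0,-0.03],[0,0,0],0.7]
    - [[0,0,-0.03],[0,0,0],0.7]
    - [[-0.03,0,-0.03],[0,0,0],0.7]
    - [[-0.04,0,-0.03],[0,0,0],0.7]
    - [[-0.05,0.03,0],[0,0,0],0.7]
    - [[-0.04,0.05,0],[0,0,0],0.7]
    - [[0,0.06,0],[0,0,0],0.7]
    - [[0,0.06,0],[0,0,0],0.7]
    - [[0,0,0],[0,0,0],0.7]

```text
time: 37.42
tool_pos: [0.3955, -0.3964, 0.2529]
orientation: [[0.956, 0.292, 0.0], [0.292, -0.956, -0.001], [-0.0, 0.001, -1.0]]
wrist_force: [-0.2, 0.8, -0.4]
width: 0.06
grip_force: 0.0
```

```bash
python3 - <<'E'
from h import *
go((.489,-.1544,.0726),17.2)
t=optics.grab_frame("top");s=optics.grab_frame("scene")
def c(f,x,y): return cv2.resize(f[y:y+130,x:x+100],None,fx=4,fy=4,interpolation=cv2.INTER_CUBIC)
cv2.imwrite("pics/m6.png",cv2.cvtColor(np.hstack([c(t,275,150),c(s,200,90)]),cv2.COLOR_RGB2BGR))
E
```

```text
t 37.425 tcp [ 0.3955 -0.3964  0.2529] shift(tool) [ 0.1602 -0.2044  0.18  ] turn [ 0.0014  0.0004 -0.0036] F [-0.2  0.8 -0.4] M [ 0.   -0.    0.01] w 0.059960584820762206 g 0.0
```

View pics/m6.png

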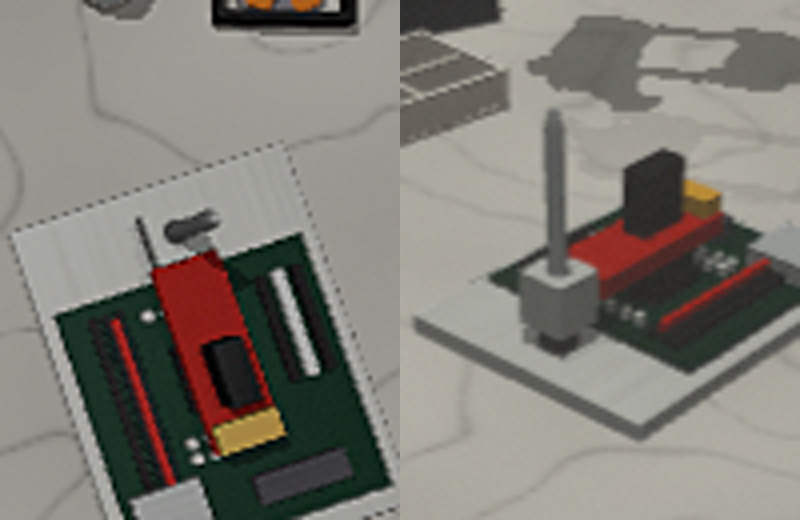

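The platen sits level on the socket with the rod through the bushing at (556,270), the collar just visible below it at (558,340), and the gripper clear. I'm handing in.

```bash
python3 -c "
from bench import job; print(job.hand_in())"
```

```text
the job is handed in; nothing more can be done
None
```

The platen is over the rod and pressed down level until its foot stopped at the socket rim's height; I then let go and handed the job in at about 37.5 s, with sampled forces below about 20 N on the jig, though the pad itself was hidden under the foot in the final pictures.

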